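Line up the stray sample pot with its batch

TASK

One squat sample pot has been left among the tall jars in the grey rack. Lift it out, stand it gently on the tilting tray with the other squat pots, let go of it, then raise the tray's handle right up to its stop so that all four pots slide down and stand in a single row against the fence, and lower the tray gently back flat. Leave the tall jars in their cells and do not disturb the other things on the bench.

Things in the scene. Friction and masses are not known exactly. Their poses are not given: they have to be found in the camera images.
- stray: the stray squat sample pot in the rack: white plastic with a yellow screw cap, just like the pots on the tray, 30 mm in diameter, 40 mm high (the tall jars round it are 68 mm), about 45 g; it starts in one of the four middle-of-side cells; origin at the centre of its underside, z up
- rack: fixed grey plastic rack, 117 x 117 mm, of 3 x 3 square cells at 38 mm pitch (35 mm clear), its centre cell empty and the other eight occupied; cell floors 4 mm and the tops of its thin walls 17 mm above the bench; neighbouring containers are only 8 mm apart; origin at the centre of its underside, x and y along its sides
- tray_base: fixed base under the tilting tray, 250 x 190 mm; origin on the bench under it, 85 mm in -y from the hinge line; its x runs along the fence, its y points towards the fence
- tray (a joint): tilt of the polished aluminium tray, rad: 0 flat, 0.45 on its upper stop; lifting the handle raises it. The hinge runs along the foot of the fence, parallel to point fence's x and 4 mm below it, 14 mm above the bench. The tray weighs 0.5 kg, turns freely and falls back if let go; the smooth pots begin to slide between 0.15 and 0.3 rad
- fence (a point): middle of the foot of the fence's inner face, at the tray's floor (18 mm above the bench when flat); tilts with the tray; x runs along the fence, y points out through the fence, z is square to the floor. Clear floor: x -115 to +115 mm, y -172 to 0 mm. Above the floor: fence 30 mm high, end walls (at the x ends) 14 mm, lip on the handle side 5 mm
- tray_handle (a point): middle of the tray's handle, a round steel bar 10 mm thick and 110 mm long, parallel to the fence (x) and across the tray from it, with 35 mm clear from the bar to the tray's lip; 215 mm from the hinge line and, flat, 40 mm above the bench; can be pinched from above and turns between the fingers
- pot1: squat sample pot already standing on the tray: white plastic with a yellow screw cap, 30 mm in diameter, 40 mm high, about 45 g; origin at the centre of its underside, z up
- pot2: squat sample pot already standing on the tray: white plastic with a yellow screw cap, 30 mm in diameter, 40 mm high, about 45 g; origin at the centre of its underside, z up
- pot3: squat sample pot already standing on the tray: white plastic with a yellow screw cap, 30 mm in diameter, 40 mm high, about 45 g; origin at the centre of its underside, z up
- tall1: tall sample jar standing in the rack: white plastic with a yellow screw cap, 30 mm in diameter, 68 mm high; origin at the centre of its underside, z up. A bystander, must stay in its cell
- tall2: tall sample jar standing in the rack: white plastic with a yellow screw cap, 30 mm in diameter, 68 mm high; origin at the centre of its underside, z up. A bystander, must stay in its cell
- tall3: tall sample jar standing in the rack: white plastic with a yellow screw cap, 30 mm in diameter, 68 mm high; origin at the centre of its underside, z up. A bystander, must stay in its cell
- tall4: tall sample jar standing in the rack: white plastic with a yellow screw cap, 30 mm in diameter, 68 mm high; origin at the centre of its underside, z up. A bystander, must stay in its cell
- tall5: tall sample jar standing in the rack: white plastic with a yellow screw cap, 30 mm in diameter, 68 mm high; origin at the centre of its underside, z up. A bystander, must stay in its cell
- tall6: tall sample jar standing in the rack: white plastic with a yellow screw cap, 30 mm in diameter, 68 mm high; origin at the centre of its underside, z up. A bystander, must stay in its cell
- tall7: tall sample jar standing in the rack: white plastic with a yellow screw cap, 30 mm in diameter, 68 mm high; origin at the centre of its underside, z up. A bystander, must stay in its cell
- bottle: bystander: loose white bottle, 48 mm in diameter, 95 mm high; origin at the centre of its underside
- block: bystander: loose aluminium heating block with small dark wells, 54 x 36 x 28 mm; origin at the centre of its underside
- beaker: bystander: small loose white open beaker, 38 mm in diameter, 45 mm high; origin at the centre of its underside
There are look-alikes about, which are no part of the job. Leave any orange or turquoise look-alike of the stray alone.

How it is judged:
On the way, in this order (a step that is already met when the one before it is completed fails the run):
1. the stray pot stands upright on the flat tray, let go (x of stray in the frame of fence between -0.118 and 0.118 m and z of stray in the frame of fence between -0.004 and 0.005 m and angle between stray's own z axis and vertical below 0.15 rad and y of stray in the frame of fence between -0.175 and 0 m and value of joint tray below 0.05 rad and contact force between the fingers and stray below 0.1 N), for 0.2 s.
2. the tray is raised to its stop (over 0.38 of 0.45 rad) (value of joint tray above 0.38 rad), for 0.1 s.
At the end, for the whole second after the job is handed in: The tray lies flat again (within 0.03 rad), and all four squat pots stand upright and at rest on its floor in one row, each within 7 mm of touching the fence (axis within 22 mm of its face) (value of joint tray below 0.03 rad and x of stray in the frame of fence between -0.118 and 0.118 m and z of stray in the frame of fence between -0.004 and 0.005 m and angle between each of stray, pot1, pot2, pot3's own z axis and vertical below 0.15 rad and y of stray in the frame of fence between -0.022 and 0 m and linear speed of each of stray, pot1, pot2, pot3 below 0.02 m/s and x of pot1 in the frame of fence between -0.118 and 0.118 m and z of pot1 in the frame of fence between -0.004 and 0.005 m and y of pot1 in the frame of fence between -0.022 and 0 m and x of pot2 in the frame of fence between -0.118 and 0.118 m and z of pot2 in the frame of fence between -0.004 and 0.005 m and y of pot2 in the frame of fence between -0.022 and 0 m and x of pot3 in the frame of fence between -0.118 and 0.118 m and z of pot3 in the frame of fence between -0.004 and 0.005 m and y of pot3 in the frame of fence between -0.022 and 0 m).
It fails at once if a tall jar is tipped over (0.5 rad) or taken out of its place (moved 20 mm) (angle between any of tall1, tall2, tall3, tall4, tall5, tall6, tall7's own z axis and vertical above 0.5 rad or distance of any of tall1, tall2, tall3, tall4, tall5, tall6, tall7 from where it was at the start of the episode above 0.02 m).
It fails at once if the bottle, block or beaker is moved by more than 20 mm or tipped (distance of any of bottle, block, beaker from where it was at the start of the episode above 0.02 m or angle between any of bottle, block, beaker's own z axis and vertical above 0.5 rad).
It fails at once if the stray pot is dropped: loose more than 20 mm above the tray's floor (z of stray in the frame of fence above 0.02 m and distance of stray from where it was at the start of the episode above 0.06 m and contact force between anything else and stray below 0.01 N).
It fails at once if the tray is dropped instead of lowered (falls faster than 2.5 rad/s) (velocity of joint tray below -2.5 rad/s).
It also fails if it takes over 53 s, if anything falls off the work surface, if the arm or the gripper's body presses on something with over 40 N, if the wrist force passes 120 N, or if a joint passes its speed limit or range.

ROBOT

A 6-joint arm with a two-finger parallel gripper is mounted at the origin on the work surface. World frame = base frame: x ahead of the robot, y to its left, z up, the work surface at z = 0. Lengths are in m, angles in rad, forces in N, time in s.
With the tool pointing down it reaches from about 0.275 to 0.825 m from the base axis. Payload 4.9 kg.
Tool frame: the origin (TCP) lies on the centre line of the jaws, within the pads' length; the fingertips stand nose_length ahead of it and the grasp point (between the pads) lies 3 mm ahead of it (nose_length is the distance from the TCP to the fingertips, in m); z points along the fingers, y is the line along which they close (so a half turn about z gives the same grasp; the last joint's range is limited). The gripper opens to 85 mm and grips with 20 to 120 N. Pads are 22 mm wide; open, the fingers measure 114 mm over their backs; the gripper's body (76 mm by 85 mm) begins 54 mm behind the grasp point. The pads swing forward as they close: fully open they stand 13 mm farther back than shut.
Start: joints at [-1.439, 0.326, -0.193, 1.052, 0, 1.437], TCP at [0.144, -0.531, 0.253] pointing down, gripper open.
Joint ranges: [-2.65, 2.65], [-0.97, 1.79], [-1.3, 1.35], [-1.93, 2.1], [-1.47, 1.37], [-3.14, 3.14]. Speed limits (rad/s): [2.57, 2.57, 3.14, 3.14, 3.14, 3.14].

INTERFACE

Orientations are given as a unit quaternion [w, x, y, z].
In Python, from workcell import * gives the robot as it stands.
- The arm moves only by the tool step_arm, never from a script. Its argument "series" is one flat list of numbers, 7 for each row, row after row: the turn, a rotation vector about the tool's x, y, z in rad, then the shift along the tool's x, y, z in cm, then the gripper's target within -1 to 1 (fully open at 1, half-way at 0, shut at -1). A call has 1 to 5 rows; each row is the pose to reach, as a shift and turn from the pose commanded when the call began, along the tool's axes at that moment; what a row does not reach only later rows make up. A row lasts 1/8 s, in which the tool goes at most 62.5 mm and 10.7 degrees, less where a joint would pass 70% of its speed; a pose out of reach is approached as far as the arm can. A call with a gripper value outside its range is refused whole. The fingers move at their own pace and stop on an object; "squeeze" is the grip in N (left out, the last holds). Time passes only in rows, so rows that repeat a pose let the fingers close. It gives the time, the measured TCP pose, the force, the opening and the grip force at its end, in the units of the state.
- state(): the state, without advancing time (a new reading comes with each control period).
- capture(name): name is "scene" or "top"; returns the picture (480x640x3 uint8, blue, green, red); there is no depth.
- camera_model(name): a dict with "mtx" (3x3 intrinsics, pixels), "k1" (the pictures are not rectified: a ray, as slopes to the right and down, at radius r is drawn at 1 + k1 r^2 times it, then the intrinsics apply), "view" (4x4, takes a point from world to camera coordinates). Camera axes: x right, y down, z forward; pixel columns grow to the right and rows downward; lengths in m; the calibration is good to about 2 mm. A picture is of the moment at which its call begins. camera_model takes no time and is no camera call.
- sign_off(): hands the job in; it is judged then, once.
The state is a dict: "clock": time; "qpos": joint angles; "dq": joint speeds; "tau": joint torques, N m; "tcp_pos": TCP position; "eef_rot": TCP orientation; "force": force on the tool from outside, world axes, zero at the start; "ft_torque": the same for the moment, N m; "finger_gap": finger opening in m; "gripper_force": force on a finger pad.
Only numpy, scipy, OpenCV 4.12 (cv2) and the standard library are available. Lean on these libraries where they do the work, as an engineer would, in place of code of your own. Each camera call takes 0.05 s, during which the arm holds its last target. There are 200 camera calls.

## Working session

There is one attempt and no reset: what is moved stays moved. The work goes in short steps, Python scripts to look and compute and a tool call to move; the robot and the scene stay as the last step left them, time stands still between calls to the robot, and variables do not carry over. Pictures are saved under pics/ and viewed, at most 13 in all, crops included, and the job is handed in when it is done.

Besides the shell and the picture viewer there is one more tool, called after "Request:" by a JSON object that holds its "fn" and its "kwargs". step_arm: Moves the arm, as the interface text tells. Its arguments: {"type":"object","properties":{"series":{"type":"array"},"squeeze":{"type":"number"}},"required":["series"]}

```bash
mkdir -p pics; ls
python3 - <<'E'
from workcell import *
import cv2
for n in("scene","top"):
    cv2.imwrite(f"pics/{n}0.png",capture(n)); m=camera_model(n); print(n,m)
print(state())
E
```

```text
pics
scene {'mtx': array([[488.56479035,   0.        , 312.05302755],
       [  0.        , 488.56479035, 238.10337278],
       [  0.        ,   0.        ,   1.        ]]), 'k1': -0.07733445731039626, 'view': array([[ 0.37892579,  0.92542541, -0.00174987, -0.15287326],
       [ 0.59903478, -0.2467219 , -0.76176482, -0.31853685],
       [-0.70538825,  0.2876041 , -0.64785129,  1.44912401],
       [ 0.        ,  0.        ,  0.        ,  1.        ]])}
top {'mtx': array([[607.60783816,   0.        , 319.00438115],
       [  0.        , 607.60783816, 243.25547347],
       [  0.        ,   0.        ,   1.        ]]), 'k1': -0.024307607033802903, 'view': array([[ 0.00112192, -0.99987712,  0.01563629, -0.0718958 ],
       [-0.9948958 , -0.00269379, -0.10087169,  0.57893408],
       [ 0.10090142, -0.01544331, -0.99477656,  1.09999375],
       [ 0.        ,  0.        ,  0.        ,  1.        ]])}
{'clock': 0.1, 'qpos': array([-1.43918768e+00,  3.26898542e-01, -1.93490241e-01,  1.05202414e+00,
        1.44786436e-05,  1.43660442e+00]), 'dq': array([ 0.00033804, -0.00309361,  0.00232195,  0.00135814,  0.0016257 ,
       -0.00087524]), 'tau': array([ 1.58429135e-03, -4.44239688e+01,  2.63037390e+01,  7.90332444e-03,
       -5.30993088e-05,  4.16949728e-07]), 'tcp_pos': array([ 0.14442799, -0.53017922,  0.25256204]), 'eef_rot': array([-8.08289397e-04,  9.91181426e-01,  1.32509351e-01,  8.28333836e-06]), 'force': array([ 0.23400037, -0.01521059,  0.02822259]), 'ft_torque': array([-0.01790833, -0.01045148, -0.02448615]), 'gripper_force': 0.0, 'finger_gap': 0.08567733354073402}
```

View pics/scene0.png

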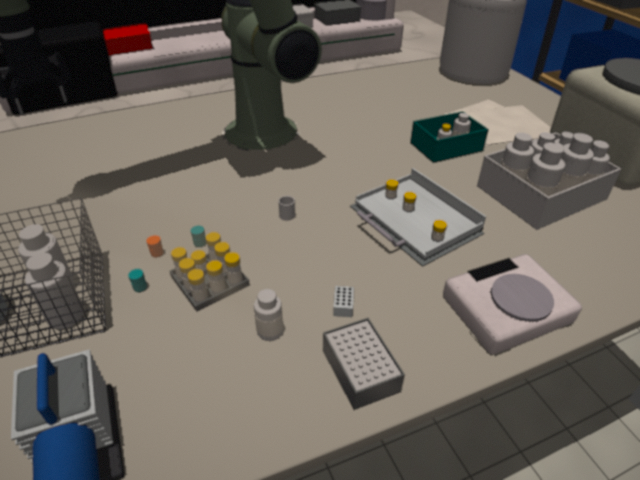

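View pics/top0.png

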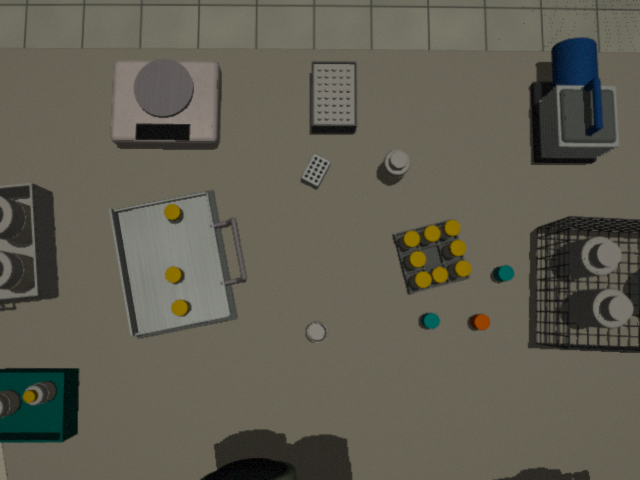

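```bash
python3 -c "
import workcell;print([n for n in dir(workcell) if n[0]!='_'])
try: print(workcell.nose_length)
except Exception as e: print(e)"
```

```text
['PlanningError', 'camera_model', 'capture', 'nose_length', 'sign_off', 'state']
0.022
```

The scene view shows the rack near (210,268) and the tray near (420,215). In the top view the rack is at (432,255), the tray at (175,262) with its handle at (235,250), and the yellow caps are clear. Next I triangulate the caps.

```bash
cat > h.py <<'E'
import numpy as np, cv2
from workcell import *
from scipy.optimize import linear_sum_assignment
def ray(n,uv):
    m=camera_model(n); u=np.atleast_2d(np.array(uv,float)).reshape(-1,1,2)
    p=cv2.undistortPoints(u,m["mtx"],np.array([m["k1"],0,0,0,0.]),None,None,None).reshape(-1,2)
    R,t=m["view"][:3,:3],m["view"][:3,3]
    return -R.T@t, np.c_[p,np.ones(len(p))]@R
def plane(n,uv,z):
    o,d=ray(n,uv); return o+d*((z-o[2])/d[:,2])[:,None]
def proj(n,P):
    m=camera_model(n); V=m["view"]
    return cv2.projectPoints(np.atleast_2d(P).astype(float),cv2.Rodrigues(V[:3,:3])[0],V[:3,3],m["mtx"],np.array([m["k1"],0,0,0,0.]))[0].reshape(-1,2)
def blobs(img,lo=(18,130,90),hi=(34,255,255),amin=40):
    k=cv2.inRange(cv2.cvtColor(img,cv2.COLOR_BGR2HSV),lo,hi)
    n,l,s,c=cv2.connectedComponentsWithStats(k)
    return [(c[i].round(1),s[i]) for i in range(1,n) if s[i][4]>=amin]
E
python3 - <<'E'
from h import *
for n in("scene","top"):
    im=cv2.imread(f"pics/{n}0.png")
    for c,s in blobs(im): print(n,c,s, plane(n,c,.065)[0].round(3))
s=cv2.imread("pics/scene0.png")[215:315,150:265]; t=cv2.imread("pics/top0.png")[210:300,385:480]
a=cv2.resize(s,(400,400),interpolation=2);b=cv2.resize(t,(400,400),interpolation=2)
cv2.imwrite("pics/c1.png",np.hstack([a,b]))
E
```

```text
scene [391.8 183.4] [386 179  13  11  94] [0.474 0.17  0.065]
scene [409.6 196. ] [404 192  12  10  94] [0.533 0.182 0.065]
scene [439.8 224.9] [434 220  13  12 114] [0.646 0.187 0.065]
scene [222.5 249.1] [206 232  34  35 498] [ 0.548 -0.248  0.065]
scene [189.7 263.3] [171 247  35  37 689] [ 0.564 -0.315  0.065]
scene [213.7 266.8] [206 260  16  15 190] [ 0.591 -0.275  0.065]
top [171.7 211.3] [164 204  16  16 195] [0.633 0.196 0.065]
top [452.2 227.4] [445 220  16  16 203] [ 0.605 -0.312  0.065]
top [432.1 232.9] [424 225  17  17 214] [ 0.595 -0.275  0.065]
top [411.5 238.4] [404 231  16  16 210] [ 0.585 -0.237  0.065]
top [457.7 247.5] [450 240  16  16 203] [ 0.568 -0.321  0.065]
top [417.6 258.6] [410 251  16  16 212] [ 0.548 -0.248  0.065]
top [462.9 268. ] [455 260  17  17 208] [ 0.531 -0.33   0.065]
top [172.8 274.2] [165 267  16  16 203] [0.519 0.191 0.065]
top [439.8 274.3] [432 267  16  16 200] [ 0.52  -0.288  0.065]
top [423.  279.2] [415 271  17  17 216] [ 0.511 -0.257  0.065]
top [179.3 307.3] [172 300  16  16 208] [0.46  0.178 0.065]
top [ 28.6 396.3] [ 23 391  12  12 108] [0.304 0.439 0.065]
```

View pics/c1.png

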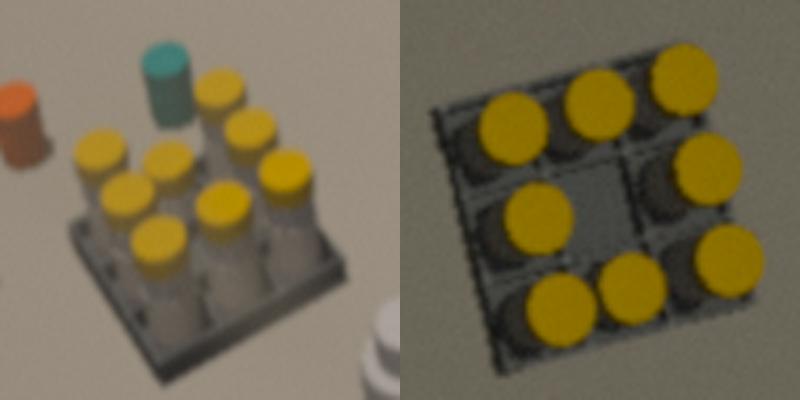

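The crop shows the short pot's cap at about (168,160), lower than its neighbours. That is scene pixel (198,255) and top pixel (440,274), the side-middle cell nearest the robot. Next I triangulate it and look closely at the tray.

```bash
cat >> h.py <<'E'
def tri(a,b):
    (o1,d1),(o2,d2)=ray("scene",a),ray("top",b); d1=d1[0]/np.linalg.norm(d1);d2=d2[0]/np.linalg.norm(d2)
    A=np.c_[d1,-d2]; s=np.linalg.lstsq(A,o2-o1,rcond=None)[0]
    p,q=o1+s[0]*d1,o2+s[1]*d2; return (p+q)/2,np.linalg.norm(p-q)
E
python3 - <<'E'
from h import *
s=cv2.imread("pics/scene0.png");t=cv2.imread("pics/top0.png")
V=cv2.cvtColor(s,cv2.COLOR_BGR2HSV)[...,2]
lb=blobs(s,(18,130,165),amin=15)
for c,st in lb: print(c,st)
print("stray",tri((198.3,255),(439.8,274.3)))
for a,b in(((439.8,222.5),(171.7,211.3)),((409.6,193.5),(172.8,274.2)),((391.8,181.3),(179.3,307.3))): print(tri(a,b))
a=cv2.resize(s[165:265,345:490],None,fx=4,fy=4,interpolation=2);b=cv2.resize(t[185:340,105:255],None,fx=2.6,fy=2.6,interpolation=2)
b=cv2.copyMakeBorder(b,0,max(0,400-b.shape[0]),0,0,0)[:400]
cv2.imwrite("pics/c2.png",cv2.resize(a,(400,276)));cv2.imwrite("pics/c3.png",cv2.resize(t[185:340,105:255],None,fx=3.8,fy=3.8,interpolation=2))
cv2.imwrite("pics/c2.png",cv2.resize(s[165:265,345:490],None,fx=5,fy=5,interpolation=2))
E
```

```text
[391.9 181.9] [387 179  11   7  56]
[409.8 194.5] [404 192  12   6  58]
[440.  223.4] [434 220  13   8  76]
[212.5 235.9] [207 232  13   9  84]
[221.6 246.1] [215 242  14   9  91]
[177.8 251.3] [171 247  14   9  94]
[197.5 254.1] [191 250  14   9  96]
[231.7 256.5] [225 252  14  10 103]
[186.2 262.7] [180 258  13  10  95]
[213.6 265.1] [207 261  14   9 101]
[195.1 274.1] [189 270  13   9  97]
stray (array([ 0.52102918, -0.29288067,  0.0421789 ]), np.float64(0.0005465198003052639))
(array([0.63333484, 0.19666239, 0.05933568]), np.float64(0.00139979263912392))
(array([0.51909331, 0.19152785, 0.06033928]), np.float64(0.0014189804282593666))
(array([0.46007757, 0.17871578, 0.05994545]), np.float64(0.001089040657735698))
```

View pics/c2.png

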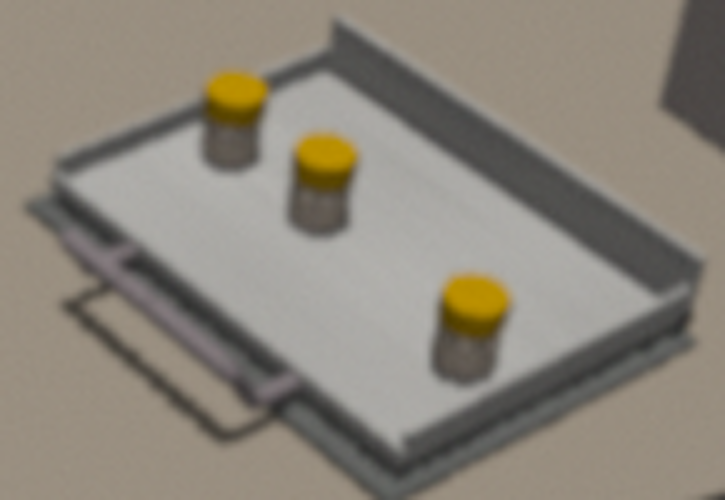

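View pics/c3.png

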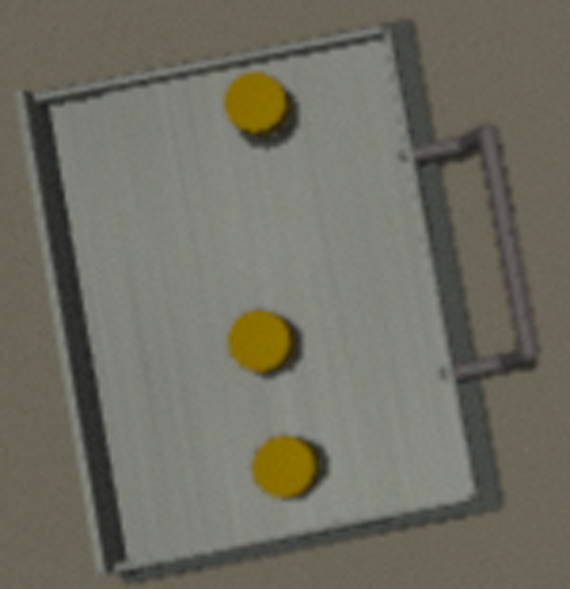

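The scene crop shows the handle bar running from (68,240) to (243,389), with its shadow below. The top crop shows the bar from (490,135) to (527,358) and the fence foot from (50,105) to (123,562). The pots are at (256,102), (261,341) and (285,466).

```bash
cat >> h.py <<'E'
def T(x,y): return (104.5+x/3.8+.13,184.5+y/3.8+.13)
def S(x,y): return (344.5+x/5+.1,164.5+y/5+.1)
E
python3 - <<'E'
from h import *
print("handle tri near",tri(S(68,240),T(527,358)),"far",tri(S(243,389),T(490,135)))
h=plane("top",[T(527,358),T(490,135)],.042); print("handle top plane",h, h.mean(0))
f=plane("top",[T(123,562),T(50,105)],.018); print("fence",f,f.mean(0))
l=plane("top",[T(475,498),T(388,40)],.02); print("lipside",l)
fs=plane("scene",[S(327,70),S(655,298)],.018); print("fence scene",fs, fs.mean(0))
for v in (h,f,l,fs): d=v[1]-v[0]; print(np.degrees(np.arctan2(d[1],d[0])))
# rack grid
tops=dict(a=(452.2,227.4),b=(432.1,232.9),c=(411.5,238.4),d=(457.7,247.5),e=(417.6,258.6),f=(462.9,268),g=(423,279.2))
P={k:plane("top",v,.072)[0] for k,v in tops.items()}
c=(P['d']+P['e'])/2; print("rack c",c,(P['a']+P['c']+P['f']+P['g'])/4)
u=P['b']-c; print("radial",u,np.linalg.norm(u[:2]),np.degrees(np.arctan2(u[1],u[0])),"ideal cell",2*c-P['b'])
print("stray top",plane("top",(439.8,274.3),.044),"scene",plane("scene",(197.6,254.3),.044))
for p in((171.7,211.3),(172.8,274.2),(179.3,307.3)):print(plane("top",p,.058))
E
```

```text
handle tri near (array([0.51200377, 0.0672498 , 0.03708029]), np.float64(0.0017868644581812314)) far (array([0.62287964, 0.09047814, 0.03033728]), np.float64(0.004563418909701082))
handle top plane [[0.51215917 0.06753754 0.042     ]
 [0.62020857 0.08693856 0.042     ]] [0.56618387 0.07723805 0.042     ]
fence [[0.41355762 0.26520406 0.018     ]
 [0.63794201 0.30826579 0.018     ]] [0.52574981 0.28673492 0.018     ]
lipside [[0.44489083 0.09433476 0.02      ]
 [0.67073681 0.1410701  0.02      ]]
fence scene [[0.4130802  0.2618199  0.018     ]
 [0.62762105 0.3031069  0.018     ]] [0.52035062 0.2824634  0.018     ]
10.179386274305553
10.863583226305916
11.691458893119606
10.893031845933248
rack c [ 0.55772646 -0.28309633  0.072     ] [ 0.55748008 -0.28261631  0.072     ]
radial [0.03635038 0.00942891 0.        ] 0.03755335127415979 14.541453155824419 ideal cell [ 0.52137608 -0.29252524  0.072     ]
stray top [[ 0.52100157 -0.29221767  0.044     ]] scene [[ 0.52040476 -0.29416211  0.044     ]]
[[0.63389403 0.19760231 0.058     ]]
[[0.51953335 0.19270391 0.058     ]]
[[0.4603045  0.17963118 0.058     ]]
```

Request:
{"fn": "step_arm", "kwargs": {"series": [0,0,-0.16,4.3,-1.3,0,0.2,0,0,-0.32,8.6,-2.6,0,0.2,0,0,-0.48,12.9,-3.9,0,0.2,0,0,-0.64,17.2,-5.2,0,0.2,0,0,-0.8,21.5,-6.5,0,0.2], "squeeze": 25}}

```text
clock: 0.72
tcp_pos: [0.3359, -0.4104, 0.253]
eef_rot: [-0.0, 0.86, 0.51, 0.0]
force: [-0.4, -0.1, 0.3]
finger_gap: 0.0513
gripper_force: 0.0
```

```bash
cat >> h.py <<'E'
from scipy.spatial.transform import Rotation as Ro
def go(target,yawdeg):
    "shift (cm, tool axes) and turn to TCP target, tool down, tool-y at yawdeg"
    s=state(); q=s["eef_rot"]; R=Ro.from_quat([*q[1:],q[0]]); a=np.radians(yawdeg)
    y=np.array([np.cos(a),np.sin(a),0]); z=np.array([0,0,-1.]); G=Ro.from_matrix(np.c_[np.cross(y,z),y,z])
    print("t",round(s["clock"],2),"tcp",s["tcp_pos"].round(4),"turn",(R.inv()*G).as_rotvec().round(3),"shift cm",(R.inv().apply(np.array(target)-s["tcp_pos"])*100).round(2),"gap",round(s["finger_gap"],4),"F",s["force"].round(1),"g",round(s["gripper_force"],1))
E
python3 -c "
from h import *
go([.521,-.2925,.15],14.6)"
```

```text
t 0.72 tcp [ 0.3359 -0.4104  0.253 ] turn [-0.    -0.001 -0.755] shift cm [19.22 10.6  10.3 ] gap 0.0513 F [-0.4 -0.1  0.3] g 0.0
```

Request:
{"fn": "step_arm", "kwargs": {"series": [0,0,-0.16,4,2.2,0,0.2,0,0,-0.32,8,4.4,1,0.2,0,0,-0.48,12,6.6,2,0.2,0,0,-0.64,16,8.8,4,0.2,0,0,-0.755,19.2,10.6,7,0.2]}}

```text
clock: 1.35
tcp_pos: [0.5224, -0.2939, 0.1831]
eef_rot: [0.001, 0.611, 0.791, 0.0]
force: [-0.4, -0.5, -0.2]
finger_gap: 0.0511
gripper_force: 0.0
```

Request:
{"fn": "step_arm", "kwargs": {"series": [0,0,0,0,0,3,0.2,0,0,0,0,0,3,0.2]}}

```text
clock: 1.6
tcp_pos: [0.5189, -0.293, 0.1504]
eef_rot: [-0.003, 0.613, 0.79, -0.0]
force: [-0.6, 0.3, 0.0]
finger_gap: 0.051
gripper_force: 0.0
```

Run:
```python
from h import *
go([.521,-.2925,.042],14.6)
im=capture("top"); sc=capture("scene")
cv2.imwrite("pics/p1.png",np.hstack([cv2.resize(im[190:310,370:490],(400,400)),cv2.resize(sc[200:310,150:260],(400,400))]))
```

```text
t 1.6 tcp [ 0.5189 -0.293   0.1504] turn [-0.004 -0.005 -0.004] shift cm [-0.06  0.26 10.84] gap 0.051 F [-0.6  0.3  0. ] g 0.0
```

View pics/p1.png

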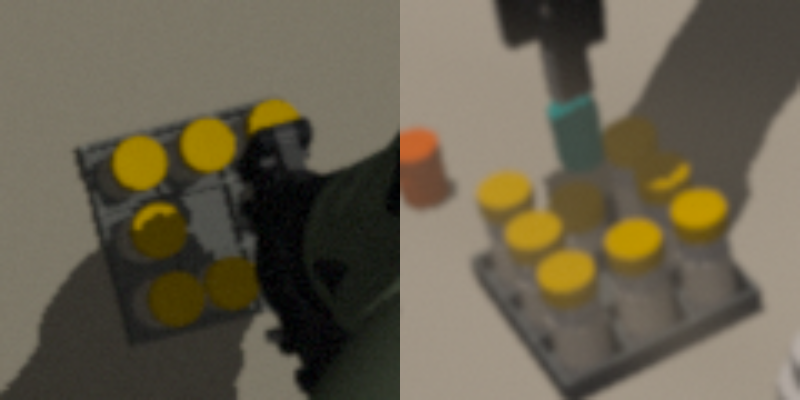

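The left crop is the top view: the gripper at (300,170) partly shades the rack. In the scene crop the finger stands near (570,70), above the stray's row. I read the settled pose next, then descend.

Run:
```python
from h import *
go([.521,-.2925,.042],14.6)
```

```text
t 1.7 tcp [ 0.5203 -0.2949  0.1536] turn [-0.    -0.    -0.005] shift cm [ 0.21  0.13 11.16] gap 0.0511 F [-0.1 -0.   0.3] g 0.0
```

Request:
{"fn": "step_arm", "kwargs": {"series": [0,0,0,0.2,0.1,2,0.2,0,0,0,0.2,0.1,4,0.2,0,0,0,0.2,0.1,5.5,0.2,0,0,0,0.2,0.1,6.5,0.2,0,0,0,0.2,0.1,6.5,0.2]}}

```text
clock: 2.33
tcp_pos: [0.5207, -0.2926, 0.088]
eef_rot: [-0.0, 0.614, 0.79, 0.0]
force: [-0.7, 0.2, 0.8]
finger_gap: 0.0512
gripper_force: 0.0
```

Run:
```python
from h import *
go([.521,-.2925,.043],14.6)
sc=capture("scene")
cv2.imwrite("pics/p2.png",cv2.resize(sc[190:310,150:270],(600,600),interpolation=2))
```

```text
t 2.33 tcp [ 0.5207 -0.2926  0.088 ] turn [-0.    -0.001 -0.005] shift cm [0.   0.03 4.5 ] gap 0.0512 F [-0.7  0.2  0.8] g 0.0
```

View pics/p2.png

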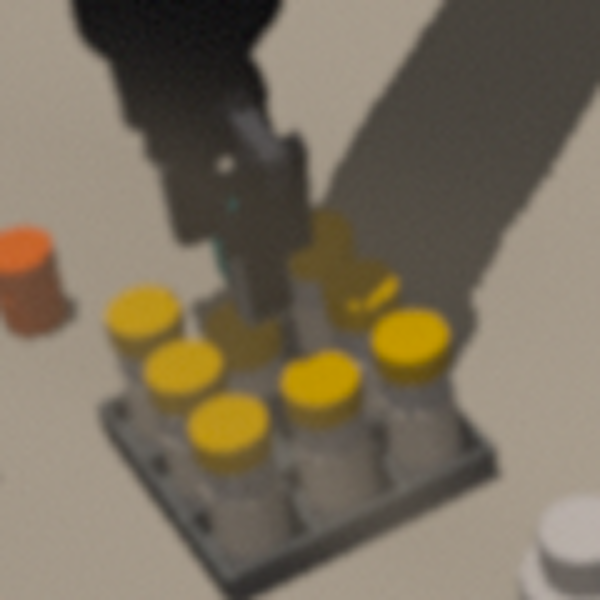

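The fingers stand either side of the stray: the inner one at (265,290) heads into the empty centre cell, and the outer one is at (190,220). Both clear the jars.

Request:
{"fn": "step_arm", "kwargs": {"series": [0,0,0,0,0,1,0.2,0,0,0,0,0,2,0.2,0,0,0,0,0,3,0.2,0,0,0,0,0,4,0.2,0,0,0,0,0,4.5,0.2]}}

```text
clock: 3.0
tcp_pos: [0.5206, -0.2922, 0.0422]
eef_rot: [-0.001, 0.613, 0.79, -0.0]
force: [-1.0, 0.8, 0.6]
finger_gap: 0.0514
gripper_force: 0.0
```

Request:
{"fn": "step_arm", "kwargs": {"series": [0,0,0,0,0,0,-0.2,0,0,0,0,0,0,-0.4,0,0,0,0,0,0,-0.6,0,0,0,0,0,0,-0.6,0,0,0,0,0,0,-0.6]}}

```text
clock: 3.62
tcp_pos: [0.521, -0.2926, 0.0434]
eef_rot: [0.0, 0.613, 0.79, -0.0]
force: [-0.0, 0.1, -1.3]
finger_gap: 0.0289
gripper_force: 24.9
```

Request:
{"fn": "step_arm", "kwargs": {"series": [0,0,0,0,0,-1,-0.8,0,0,0,0,0,-3,-0.8,0,0,0,0,0,-6,-0.8,0,0,0,0,0,-10,-0.8,0,0,0,0,0,-14,-0.8], "squeeze": 30}}

```text
clock: 4.25
tcp_pos: [0.5209, -0.2925, 0.1852]
eef_rot: [0.0, 0.613, 0.79, 0.0]
force: [0.4, -0.7, -0.9]
finger_gap: 0.0289
gripper_force: 30.2
```

Run:
```python
from h import *
y=np.array([-.187,.982]);x=np.array([.982,.187])
F=np.array([.5655,.0770])+.215*y  # hinge line/fence foot
print("fence",F)
for p in([.634,.1975],[.5195,.1925],[.4603,.1796]): d=np.array(p)-F; print((d@x).round(4),(d@y).round(4))
im=capture("scene")
for c,s in blobs(im,(18,130,90)): print(c,s)
go([.56,.21,.18],100.8)
```

```text
fence [0.525295 0.28813 ]
0.0898 -0.1093
-0.0236 -0.0928
-0.0841 -0.0944
[446.1 126.5] [442 123   9   8  51]
[391.6 183.9] [386 179  13  11 106]
[409.4 196.7] [404 192  12  11 110]
[439.7 225.6] [434 220  13  13 129]
[223.8 250.2] [207 233  33  34 480]
[187.4 265.4] [171 247  33  37 545]
[213.7 266.8] [206 260  16  15 198]
t 4.3 tcp [ 0.5233 -0.2942  0.1911] turn [-1.000e-03  1.000e-02 -1.509e+00] shift cm [47.94 16.03  0.87] gap 0.0286 F [ 1.  -1.5  3.4] g 30.2
```

Request:
{"fn": "step_arm", "kwargs": {"series": [0,0,-0.12,3,1.1,0,-0.8,0,0,-0.28,8,3,0,-0.8,0,0,-0.45,13,4.9,0,-0.8,0,0,-0.62,18,6.8,0,-0.8,0,0,-0.78,23,8.6,0,-0.8]}}

```text
clock: 4.92
tcp_pos: [0.5476, -0.0468, 0.184]
eef_rot: [0.001, 0.265, 0.964, 0.0]
force: [0.9, 0.6, -0.8]
finger_gap: 0.0289
gripper_force: 30.3
```

Run:
```python
from h import *
go([.5736,.2108,.14],100.8)
```

```text
t 4.92 tcp [ 0.5476 -0.0468  0.184 ] turn [-0.     0.001 -0.724] shift cm [10.92 23.48  4.4 ] gap 0.0289 F [ 0.9  0.6 -0.8] g 30.3
```

Request:
{"fn": "step_arm", "kwargs": {"series": [0,0,-0.15,2.3,5,0,-0.8,0,0,-0.3,4.6,10,0,-0.8,0,0,-0.45,7,15,1,-0.8,0,0,-0.6,9.2,20,2,-0.8,0,0,-0.724,10.9,23.5,3,-0.8]}}

```text
clock: 5.55
tcp_pos: [0.5752, 0.2116, 0.1537]
eef_rot: [0.001, -0.094, 0.996, 0.0]
force: [1.0, 0.1, 0.6]
finger_gap: 0.0289
gripper_force: 30.4
```

Request:
{"fn": "step_arm", "kwargs": {"series": [0,0,0,0,0,1,-0.8,0,0,0,0,0,3,-0.8,0,0,0,0,0,5,-0.8,0,0,0,0,0,7,-0.8,0,0,0,0,0,7,-0.8]}}

```text
clock: 6.18
tcp_pos: [0.5736, 0.2078, 0.082]
eef_rot: [-0.002, -0.091, 0.996, -0.0]
force: [0.1, 0.7, -0.7]
finger_gap: 0.0287
gripper_force: 30.4
```

Run:
```python
from h import *
go([.5736,.2108,.057],100.8)
im=capture("scene")
cv2.imwrite("pics/p3.png",cv2.resize(im[140:260,350:490],None,fx=4.5,fy=4.5,interpolation=2))
```

```text
t 6.17 tcp [0.5736 0.2078 0.082 ] turn [-0.    -0.003 -0.007] shift cm [-0.06  0.3   2.5 ] gap 0.0287 F [ 0.1  0.7 -0.7] g 30.4
```

View pics/p3.png

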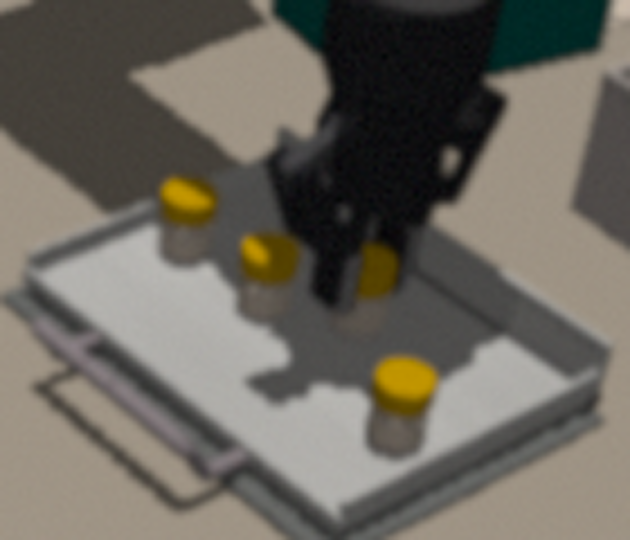

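The stray, at (365,285), is held upright above the gap between the tray pots at (267,280) and (400,405). I lower it gently and watch the force.

Request:
{"fn": "step_arm", "kwargs": {"series": [0,0,0,0,0.1,0.8,-0.8,0,0,0,0,0.1,1.5,-0.8,0,0,0,0,0.1,1.9,-0.8,0,0,0,0,0.1,2.1,-0.8,0,0,0,0,0.1,2.1,-0.8]}}

```text
clock: 6.85
tcp_pos: [0.5747, 0.2101, 0.0622]
eef_rot: [-0.0, -0.091, 0.996, -0.0]
force: [0.3, 0.1, 0.2]
finger_gap: 0.0287
gripper_force: 30.4
```

Request:
{"fn": "step_arm", "kwargs": {"series": [0,0,0,0,0,0.1,-0.8,0,0,0,0,0,0.2,-0.8,0,0,0,0,0,0.3,-0.8,0,0,0,0,0,0.3,-0.8]}}

```text
clock: 7.35
tcp_pos: [0.5747, 0.2101, 0.0592]
eef_rot: [-0.0, -0.091, 0.996, -0.0]
force: [0.7, 0.0, -1.1]
finger_gap: 0.0288
gripper_force: 30.4
```

Request:
{"fn": "step_arm", "kwargs": {"series": [0,0,0,0,0,0.1,-0.8,0,0,0,0,0,0.1,-0.8]}}

```text
clock: 7.6
tcp_pos: [0.5747, 0.2101, 0.0582]
eef_rot: [-0.0, -0.091, 0.996, -0.0]
force: [0.2, 0.8, -0.5]
finger_gap: 0.0293
gripper_force: 30.4
```

Request:
{"fn": "step_arm", "kwargs": {"series": [0,0,0,0,0,0.1,-0.8,0,0,0,0,0,0.1,-0.8]}}

```text
clock: 7.85
tcp_pos: [0.5748, 0.2101, 0.0573]
eef_rot: [0.0, -0.091, 0.996, -0.0]
force: [-0.6, -0.3, -0.5]
finger_gap: 0.0289
gripper_force: 30.5
```

Request:
{"fn": "step_arm", "kwargs": {"series": [0,0,0,0,0,0.1,-0.8,0,0,0,0,0,0.1,-0.8]}}

```text
clock: 8.1
tcp_pos: [0.5753, 0.2102, 0.0572]
eef_rot: [0.001, -0.091, 0.996, 0.0]
force: [-1.3, -0.6, 5.6]
finger_gap: 0.0292
gripper_force: 30.9
```

Contact shows as 5.6 N upward. Releasing.

Request:
{"fn": "step_arm", "kwargs": {"series": [0,0,0,0,0,-0.05,-0.25,0,0,0,0,0,-0.05,-0.1,0,0,0,0,0,-0.05,0.1,0,0,0,0,0,-0.05,0.2,0,0,0,0,0,-0.05,0.2]}}

```text
clock: 8.72
tcp_pos: [0.5747, 0.2101, 0.0567]
eef_rot: [-0.0, -0.091, 0.996, -0.0]
force: [-0.3, 0.1, 0.5]
finger_gap: 0.051
gripper_force: 0.0
```

Request:
{"fn": "step_arm", "kwargs": {"series": [0,0,0,0,0,-1,0.2,0,0,0,0,0,-2.5,0.2,0,0,0,0,0,-5,0.2,0,0,0,0,0,-8,0.2,0,0,0,0,0,-8,0.2]}}

```text
clock: 9.35
tcp_pos: [0.5771, 0.2107, 0.1407]
eef_rot: [0.003, -0.092, 0.996, 0.0]
force: [0.9, -0.2, 0.4]
finger_gap: 0.0514
gripper_force: 0.0
```

Run:
```python
from h import *
go([.5655,.0770,.12],100.8)
im=capture("scene")
print([(c.tolist(),s[4]) for c,s in blobs(im,(15,130,50),amin=30)])
```

```text
t 9.35 tcp [0.5771 0.2107 0.1407] turn [ 0.     0.007 -0.005] shift cm [  3.59 -12.94   2.04] gap 0.0514 F [ 0.9 -0.2  0.4] g 0.0
[([612.5, 10.6], np.int32(480)), ([552.5, 80.1], np.int32(137)), ([391.4, 183.9], np.int32(125)), ([409.2, 196.8], np.int32(125)), ([430.4, 209.4], np.int32(132)), ([439.3, 225.1], np.int32(155)), ([222.7, 249.3], np.int32(504)), ([187.3, 265.3], np.int32(532)), ([213.9, 266.8], np.int32(192))]
```

Request:
{"fn": "step_arm", "kwargs": {"series": [0,0,0,0.9,-3.3,0,-0.3,0,0,0,1.8,-7,0,-0.3,0,0,0,2.6,-10.5,0,-0.3,0,0,0,3.4,-12.9,1,-0.3,0,0,0,3.4,-12.9,3,-0.3]}}

```text
clock: 10.02
tcp_pos: [0.5647, 0.0752, 0.1065]
eef_rot: [0.0, -0.09, 0.996, -0.0]
force: [-0.6, 0.7, 0.4]
finger_gap: 0.03
gripper_force: 0.0
```

Request:
{"fn": "step_arm", "kwargs": {"series": [0,0,0,0,0,1,-0.3,0,0,0,0,0,2,-0.3,0,0,0,0,0,2,-0.3]}}

```text
clock: 10.4
tcp_pos: [0.5642, 0.0775, 0.086]
eef_rot: [-0.001, -0.092, 0.996, 0.0]
force: [0.2, 0.3, 0.8]
finger_gap: 0.0298
gripper_force: 0.0
```

Run:
```python
from h import *
go([.5655,.0770,.041],100.8)
im=capture("scene"); print(state()["tcp_pos"])
cv2.imwrite("pics/p4.png",cv2.resize(im[150:270,340:480],None,fx=4.5,fy=4.5,interpolation=2))
```

```text
t 10.4 tcp [0.5642 0.0775 0.086 ] turn [ 0.    -0.002 -0.005] shift cm [-0.12 -0.07  4.5 ] gap 0.0298 F [0.2 0.3 0.8] g 0.0
[0.56467971 0.0774656  0.08653533]
```

View pics/p4.png

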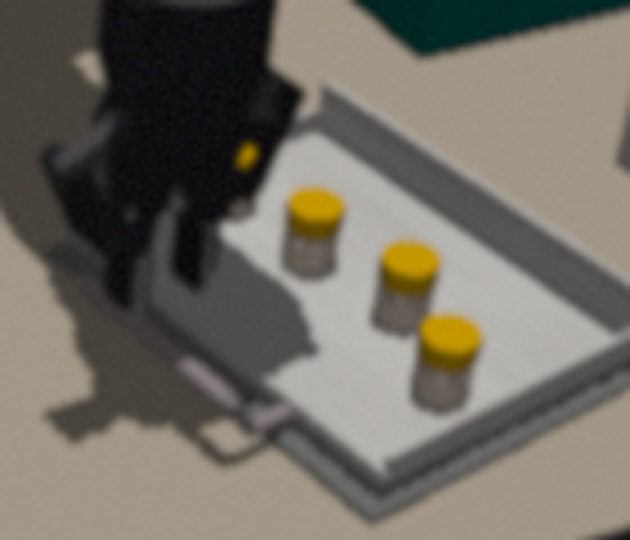

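The stray stands upright at (405,285) among the pots. The fingers, at (120,290) and (190,270), straddle the bar line.

Request:
{"fn": "step_arm", "kwargs": {"series": [0,0,0,0,0,1,-0.3,0,0,0,0,0,2,-0.3,0,0,0,0,0,2.5,-0.3,0,0,0,0,0,3,-0.3,0,0,0,0,0,3,-0.3]}}

```text
clock: 11.08
tcp_pos: [0.5646, 0.0771, 0.0564]
eef_rot: [-0.0, -0.091, 0.996, 0.0]
force: [-0.1, -0.7, 0.2]
finger_gap: 0.03
gripper_force: 0.0
```

Request:
{"fn": "step_arm", "kwargs": {"series": [0,0,0,0,0,0.6,-0.3,0,0,0,0,0,1.2,-0.3,0,0,0,0,0,1.5,-0.3,0,0,0,0,0,1.5,-0.3]}}

```text
clock: 11.58
tcp_pos: [0.5646, 0.0771, 0.0414]
eef_rot: [-0.0, -0.091, 0.996, 0.0]
force: [0.3, -1.0, 0.3]
finger_gap: 0.0305
gripper_force: 0.0
```

Request:
{"fn": "step_arm", "kwargs": {"series": [0,0,0,0,0,0,-0.5,0,0,0,0,0,0,-0.7,0,0,0,0,0,0,-0.9,0,0,0,0,0,0,-1,0,0,0,0,0,0,-1]}}

```text
clock: 12.2
tcp_pos: [0.5653, 0.0756, 0.042]
eef_rot: [0.0, -0.091, 0.996, -0.002]
force: [-0.0, -5.5, 0.6]
finger_gap: 0.0088
gripper_force: 29.2
```

The bar is gripped at a 9 mm gap. I raise it along the arc about the hinge, slowly through the range where the pots start to slide.

Request:
{"fn": "step_arm", "kwargs": {"series": [0,0,0,0,-0.02,-0.64,-1,0,0,0,0,0.1,-1.28,-1,0,0,0,0,0.2,-1.92,-1,0,0,0,0,0.36,-2.55,-1,0,0,0,0,0.47,-2.97,-1]}}

```text
clock: 12.82
tcp_pos: [0.5641, 0.0811, 0.0722]
eef_rot: [0.0, -0.091, 0.996, -0.001]
force: [1.4, -5.9, -1.9]
finger_gap: 0.0092
gripper_force: 29.2
```

Request:
{"fn": "step_arm", "kwargs": {"series": [0,0,0,0,0.06,-0.21,-1,0,0,0,0,0.12,-0.42,-1,0,0,0,0,0.18,-0.63,-1,0,0,0,0,0.24,-0.84,-1,0,0,0,0,0.31,-1.04,-1]}}

```text
clock: 13.45
tcp_pos: [0.5636, 0.084, 0.0825]
eef_rot: [0.0, -0.091, 0.996, -0.001]
force: [1.1, -7.4, -1.6]
finger_gap: 0.009
gripper_force: 29.2
```

Request:
{"fn": "step_arm", "kwargs": {"series": [0,0,0,0,0.05,-0.2,-1,0,0,0,0,0.12,-0.41,-1,0,0,0,0,0.19,-0.61,-1,0,0,0,0,0.26,-0.82,-1,0,0,0,0,0.33,-1.02,-1]}}

```text
clock: 14.08
tcp_pos: [0.5629, 0.0874, 0.0927]
eef_rot: [0.0, -0.091, 0.996, -0.001]
force: [0.7, -5.1, -2.0]
finger_gap: 0.0086
gripper_force: 29.2
```

Request:
{"fn": "step_arm", "kwargs": {"series": [0,0,0,0,0.08,-0.2,-1,0,0,0,0,0.16,-0.4,-1,0,0,0,0,0.24,-0.6,-1,0,0,0,0,0.32,-0.8,-1,0,0,0,0,0.4,-1,-1]}}

```text
clock: 14.7
tcp_pos: [0.5621, 0.0913, 0.1028]
eef_rot: [0.0, -0.091, 0.996, -0.001]
force: [0.6, -6.2, -0.3]
finger_gap: 0.0085
gripper_force: 29.3
```

Run:
```python
from h import *
im=capture("scene"); print(state()["force"],state()["tcp_pos"])
print([(c.tolist(),s[4]) for c,s in blobs(im,(15,130,50),amin=30)])
```

```text
[ 0.67451728 -5.73364806  0.92641783] [0.56209133 0.09134397 0.10303837]
[([611.4, 10.3], np.int32(401)), ([548.3, 77.3], np.int32(62)), ([557.8, 84.3], np.int32(51)), ([446.0, 126.4], np.int32(61)), ([419.6, 172.1], np.int32(88)), ([437.4, 183.7], np.int32(96)), ([456.2, 196.2], np.int32(104)), ([473.9, 207.9], np.int32(111)), ([222.7, 249.3], np.int32(502)), ([187.3, 265.2], np.int32(526)), ([213.8, 266.8], np.int32(190))]
```

All four pots have slid into a row. On to the stop.

Request:
{"fn": "step_arm", "kwargs": {"series": [0,0,0,0,0.26,-0.6,-1,0,0,0,0,0.56,-1.18,-1,0,0,0,0,0.86,-1.75,-1,0,0,0,0,1.17,-2.3,-1,0,0,0,0,1.4,-2.69,-1]}}

```text
clock: 15.38
tcp_pos: [0.5594, 0.1047, 0.13]
eef_rot: [0.0, -0.091, 0.996, -0.001]
force: [0.6, -7.5, 0.7]
finger_gap: 0.0088
gripper_force: 29.2
```

Request:
{"fn": "step_arm", "kwargs": {"series": [0,0,0,0,0.1,-0.18,-1,0,0,0,0,0.2,-0.36,-1,0,0,0,0,0.2,-0.36,-1]}}

```text
clock: 15.75
tcp_pos: [0.559, 0.1068, 0.1335]
eef_rot: [0.0, -0.091, 0.996, -0.001]
force: [0.1, -6.0, 2.1]
finger_gap: 0.009
gripper_force: 29.3
```

Run:
```python
from h import *
im=capture("scene"); print(state()["force"],state()["tcp_pos"])
print([(c.tolist(),s[4]) for c,s in blobs(im,(15,130,50),amin=30)])
cv2.imwrite("pics/p5.png",cv2.resize(im[110:250,350:510],None,fx=4,fy=4,interpolation=2))
```

```text
[ 0.18013113 -6.58523582  2.66393059] [0.55899057 0.1067283  0.13348552]
[([611.7, 10.5], np.int32(417)), ([549.0, 76.9], np.int32(63)), ([557.1, 84.1], np.int32(52)), ([446.0, 126.4], np.int32(61)), ([421.4, 171.3], np.int32(79)), ([439.3, 182.9], np.int32(80)), ([458.2, 195.4], np.int32(89)), ([475.8, 207.0], np.int32(99)), ([222.8, 249.4], np.int32(502)), ([187.4, 265.3], np.int32(525)), ([213.8, 266.8], np.int32(190))]
```

View pics/p5.png

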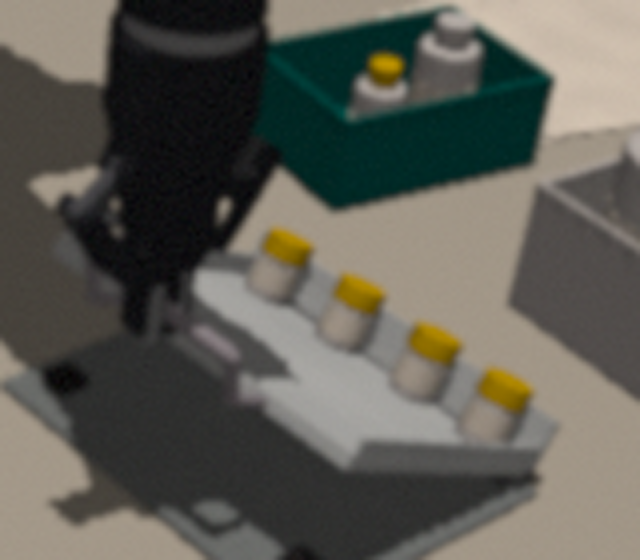

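The tray is raised fully: the handle rose 92 mm, and the four pots stand in a row along the fence from (285,265) to (497,405). Lowering along the same arc.

Request:
{"fn": "step_arm", "kwargs": {"series": [0,0,0,0,-0.34,0.55,-1,0,0,0,0,-0.67,1.11,-1,0,0,0,0,-0.97,1.68,-1,0,0,0,0,-1.27,2.26,-1,0,0,0,0,-1.54,2.85,-1]}}

```text
clock: 16.42
tcp_pos: [0.562, 0.092, 0.1048]
eef_rot: [0.0, -0.091, 0.996, -0.001]
force: [0.3, -5.5, 0.9]
finger_gap: 0.0088
gripper_force: 29.5
```

Request:
{"fn": "step_arm", "kwargs": {"series": [0,0,0,0,-0.26,0.6,-1,0,0,0,0,-0.5,1.2,-1,0,0,0,0,-0.72,1.81,-1,0,0,0,0,-0.92,2.43,-1,0,0,0,0,-1.1,3.06,-1]}}

```text
clock: 17.05
tcp_pos: [0.5641, 0.0814, 0.0736]
eef_rot: [0.0, -0.091, 0.996, -0.0]
force: [1.0, -4.9, -0.5]
finger_gap: 0.009
gripper_force: 29.8
```

Request:
{"fn": "step_arm", "kwargs": {"series": [0,0,0,0,-0.16,0.63,-1,0,0,0,0,-0.31,1.27,-1,0,0,0,0,-0.44,1.9,-1,0,0,0,0,-0.54,2.5,-1,0,0,0,0,-0.6,2.7,-1]}}

```text
clock: 17.68
tcp_pos: [0.5652, 0.076, 0.0461]
eef_rot: [0.0, -0.092, 0.996, 0.0]
force: [0.9, -3.7, -1.4]
finger_gap: 0.0087
gripper_force: 30.0
```

Request:
{"fn": "step_arm", "kwargs": {"series": [0,0,0,0,0,0.1,-1,0,0,0,0,0,0.2,-1,0,0,0,0,0,0.3,-1,0,0,0,0,0,0.3,-1]}}

```text
clock: 18.18
tcp_pos: [0.5652, 0.0757, 0.0435]
eef_rot: [0.0, -0.091, 0.996, -0.0]
force: [2.1, -3.6, -1.6]
finger_gap: 0.009
gripper_force: 30.1
```

Request:
{"fn": "step_arm", "kwargs": {"series": [0,0,0,0,0,0.1,-1,0,0,0,0,0,0.15,-1,0,0,0,0,0,0.15,-1]}}

```text
clock: 18.55
tcp_pos: [0.5653, 0.0756, 0.0422]
eef_rot: [0.0, -0.091, 0.996, -0.0]
force: [0.5, -5.5, 0.0]
finger_gap: 0.0089
gripper_force: 30.3
```

Request:
{"fn": "step_arm", "kwargs": {"series": [0,0,0,0,0,0.1,-1,0,0,0,0,0,0.1,-1]}}

```text
clock: 18.8
tcp_pos: [0.5653, 0.0755, 0.042]
eef_rot: [0.0, -0.091, 0.996, -0.0]
force: [-0.6, -4.9, 6.6]
finger_gap: 0.0086
gripper_force: 30.9
```

Request:
{"fn": "step_arm", "kwargs": {"series": [0,0,0,0,0,0,-0.7,0,0,0,0,0,0,-0.5,0,0,0,0,0,0,-0.3,0,0,0,0,0,0,-0.3]}}

```text
clock: 19.3
tcp_pos: [0.5649, 0.0761, 0.0408]
eef_rot: [-0.0, -0.092, 0.996, 0.0]
force: [-0.2, 0.2, -0.0]
finger_gap: 0.0301
gripper_force: 0.0
```

Request:
{"fn": "step_arm", "kwargs": {"series": [0,0,0,0,0,-1,-0.3,0,0,0,0,0,-2,-0.3,0,0,0,0,0,-4,-0.3,0,0,0,0,0,-8,-0.3,0,0,0,0,0,-12,-0.3]}}

```text
clock: 19.92
tcp_pos: [0.565, 0.0758, 0.1628]
eef_rot: [0.0, -0.091, 0.996, 0.0]
force: [0.4, -0.9, -0.3]
finger_gap: 0.0298
gripper_force: 0.0
```

Request:
{"fn": "step_arm", "kwargs": {"series": [0,0,0,0,-6,0,-0.3,0,0,0,0,-12,0,-0.3,0,0,0,0,-17,0,-0.3,0,0,0,0,-20,0,-0.3,0,0,0,0,-20,0,-0.3]}}

```text
clock: 20.55
tcp_pos: [0.602, -0.1233, 0.1618]
eef_rot: [0.001, -0.09, 0.996, -0.0]
force: [-0.6, 0.2, 0.3]
finger_gap: 0.0297
gripper_force: 0.0
```

Run:
```python
from h import *
im=capture("scene"); t=capture("top"); print(state()["force"],state()["tcp_pos"])
y=np.array([-.187,.982]);x=np.array([.982,.187]);F=np.array([.5655,.0760])+.215*y
a=[c for c,s in blobs(im,(18,130,165),amin=30) if 380<c[0]<500 and c[1]>160]; b=[c for c,s in blobs(t,(15,130,50)) if c[0]<250 and c[1]<350 ]
print(a,b)
for p in b:
    w=plane("top",p,.058)[0][:2]-F; print(w@x,w@y)
for p,q in zip(a,sorted(b,key=lambda c:-c[1])): print(tri(p,q))
cv2.imwrite("pics/p6.png",np.vstack([cv2.resize(im[150:260,340:500],(480,300)),cv2.resize(t[185:345,100:260],(480,300))]))
```

```text
[-0.34191287  0.49307478  0.1665731 ] [ 0.60133295 -0.12063069  0.16144207]
[array([416.6, 172.3]), array([434.6, 184. ]), array([453.4, 196.6]), array([470.9, 208.4])] [array([120.5, 222. ]), array([125.5, 250.5]), array([131.1, 282.7]), array([136.7, 315.9])]
0.08765170810742604 -0.013791327614283335
0.03467018068003904 -0.01469970114743869
-0.024570031172566783 -0.015583120642641661
-0.08495808366143728 -0.01612855414536506
(array([0.44478209, 0.25558547, 0.0570857 ]), np.float64(0.0001172444614887013))
(array([0.50419089, 0.26760945, 0.05733426]), np.float64(0.00042513620943324294))
(array([0.56239355, 0.27988966, 0.05651645]), np.float64(0.0005816182916155596))
(array([0.61422726, 0.29048376, 0.05634653]), np.float64(3.08516608330369e-05))
```

View pics/p6.png

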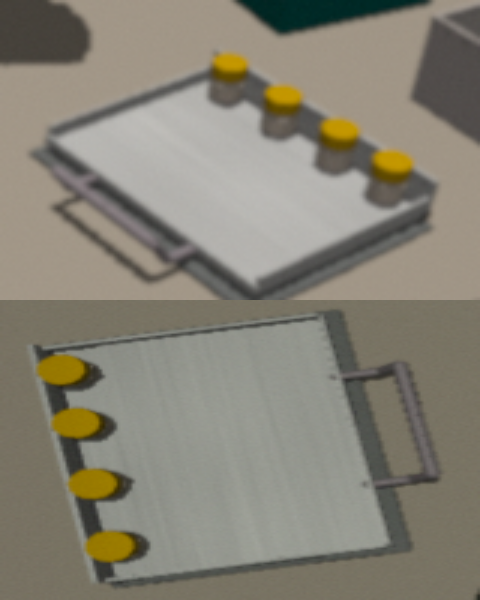

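The tray is flat and all four pots stand upright in one row against the fence, 14 to 16 mm from its face, with the cap tops at about 57 mm.

```bash
python3 -c "
from workcell import *
print(sign_off())"
```

```text
the job is handed in; nothing more can be done
None
```

The stray pot is out of the rack and on the tray, the tray was raised to its stop and lowered flat, all four squat pots stand in a row against the fence, and the job was handed in at about 21 s; no verdict came back.

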